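# Pin the casting mould to its base and hold it closed

### The arm

A 6-joint arm with a two-finger parallel gripper is mounted at the origin on a cart in front of the work surface, level with it; the furniture and walls round the work are solid. World frame = base frame: x ahead of the robot, y to its left, z up, the work surface at z = 0. Lengths are in m, angles in rad, forces in N, time in s.
With the tool pointing down it reaches from about 0.35 to 0.725 m from the base axis. Payload 6 kg.
Tool frame: the origin (TCP) lies at the very end of the fingers, on their centre line; the grasp point (between the pads) lies 19 mm behind it; z points along the fingers, y is the line along which they close (so a half turn about z gives the same grasp; the last joint's range is limited). The gripper opens to 85 mm and grips with 20 to 120 N. Pads are 22 mm wide; open, the fingers measure 114 mm over their backs; the gripper's body (76 mm by 85 mm) begins 54 mm behind the grasp point. The pads swing forward as they close: fully open they stand 13 mm farther back than shut.
Start: joints at [1.579, 0.04, 0.085, 0, -1.615, -0.334], TCP at [0.192, 0.568, 0.231] pointing down, gripper open.
Joint ranges: [-2.56, 2.56], [-1.29, 2.01], [-1.08, 1.49], [-3.29, 1.98], [-2.81, -0.18], [-2.99, 2.99]. Speed limits (rad/s): [2.57, 2.57, 3.01, 3.14, 3.14, 3.14].

### API

Orientations are given as a unit quaternion [x, y, z, w].
In Python, from plant import movep, move_linear, movej, open_gripper, gripper_close, sleep, ik, get_obs, read_camera, MotionError, close_job gives the robot as it stands. Calls block until the motion is done:
- movep(position, orientation): joint-space move of the TCP to a pose.
- move_linear(position, max_speed=0.15, attitude=None, contact_N=None): straight line of the TCP; attitude=None keeps the orientation; max_speed is the mean speed in m/s. With contact_N (N) it stops when the force on the tool has changed by that much, and returns True; else False.
- movej(angles): joint-space move.
- open_gripper() and gripper_close(): open the fingers fully, or close them until they stop; the grip force is fixed at half the most.
- sleep(seconds).
- ik(position, orientation): joint angles nearest the present ones, or None.
- get_obs(): the state.
- read_camera(name): name is "scene" or "top" or "wrist"; returns a dict with "image" (384x512x3 uint8, red, green, blue), "z_map" (384x512 float32, m along the optical axis (not along the pixel's ray), 0 where there is no reading), "fovy" (degrees; the focal length in pixels is half the picture's height over the tangent of half this angle, whatever the lens; pixels are square), "cx", "cy" (the principal point, pixels), "R" (3x3) and "t" (3): a world point X has camera coordinates R X + t; the wrist camera has in their place "mount" (4x4, takes a point from camera to tool coordinates, whose origin is the TCP and whose axes are the flange's). Camera axes: x right, y down, z forward; pixel columns grow to the right and rows downward; lengths in m; the calibration is good to about 2 mm. The wrist camera is an equidistant fisheye: a pixel r from the principal point sees the ray r / f radians off the axis. A picture is of the moment at which its call begins: read the wrist's pose just before it.
A pose or a line that the arm cannot do raises MotionError and nothing moves.
- close_job(): hands the job in; it is judged then, once.
The state is a dict: "time_s": time; "qpos": joint angles; "qd": joint speeds; "tau": joint torques, N m; "tcp_pos": TCP position; "orientation": TCP orientation; "wrist_force": force on the tool from outside, world axes, zero at the start; "ft_torque": the same for the moment, N m; "grip_width": finger opening in m; "grasp_force": force on a finger pad.
Only numpy, scipy, OpenCV 4.12 (cv2) and the standard library are available. Lean on these libraries where they do the work, as an engineer would, in place of code of your own. Each camera call takes 0.05 s, during which the arm holds its last target. There are 200 camera calls.

### The job

Lock the aluminium lower half of the casting mould to its base by taking the brass headed pin out of its blue holder and pushing it down through the fork and lug holes until its head seats. Then set the white cover half on the two dowels, blue end over blue end, and press it down until the sprung orange frame is fully pushed in and the halves meet with no gap; finish while still holding it pressed shut, because the spring opens the mould if you let go. Leave the specimen cup, the dropper bottle and the coverslip box where they are.

Things in the scene. Friction and masses are not known exactly. Their poses are not given: they have to be found in the camera images.
- mould_base: Grey painted fixed base plate, 140 (x) x 134 (y) x 12 mm, with a steel fork on its -x side and low steel rails (top 18 mm above the desk) round the lower half. Origin at desk level, under the centre of the lower half's block; the plate reaches from x = -93 to +47 mm. The fork's upper leaf (40 x 49 mm, 8 mm thick) spans x = -82 to -42 mm, its top 31.5 mm above the desk. A vertical 10.5 mm hole runs through leaf, lug and base at x = -62 mm, y = 0.
- fork_hole (a point): Centre of the mouth of the fork's hole (10.5 mm across, slightly chamfered), on the top face of the fork's upper leaf, 31.5 mm above the desk; here the pin goes in vertically and its head seats on this face.
- lower_half: Aluminium lower mould half, loose (0.9 kg), standing on the base (12 mm above the desk): block 70 (x) x 110 (y) x 30 mm with a black-floored cavity, and a lug (30 mm wide, 10 mm thick) to -x that already lies in the fork, its 11.5 mm hole under the fork's hole. Two steel dowels with tapered tips stand 14 mm above its top face: 12 mm thick at y = +42 mm, 8 mm thick at y = -42 mm. Its +y end is marked blue. Origin: centre of the block's underside; z up.
- parting_face (a point): Centre of the lower half's top face (30 mm above its underside, 42 mm above the desk), where the cover must come to rest.
- big_dowel (a point): Centre of the tip of the 12 mm dowel (blue end).
- small_dowel (a point): Centre of the tip of the 8 mm dowel.
- seal_frame (a joint): Orange rectangular frame (50 x 58 mm) round the cavity, on springs: at 0 it stands 3 mm proud of the lower half's top face; 0.003 m = pushed in flush. Spring force 6 N at 0 and 12 N when flush; the cover's own weight does not push it in, so pressing takes about 10 N more.
- cover_half: White cover half, loose, about 0.28 kg: plate 70 (x) x 110 (y) x 16 mm lying flat on the desk, with a black upright grip rib in the middle of its top: 14 mm thick (x), 50 mm long (y), 34 mm high, its top 50 mm above the underside. Two vertical through holes: 14 mm at y = +42 mm (blue-striped end), 10 mm at y = -42 mm. Origin: centre of its underside; z up. It goes on with its x and y axes along those of the lower half; closed, its underside lies on the parting face.
- cover_big_hole (a point): Centre of the cover's 14 mm hole, at its underside (blue-striped end).
- cover_small_hole (a point): Centre of the cover's 10 mm hole, at its underside.
- pin: Brass headed pin, 0.04 kg, standing upright in the blue holder: shank 8 mm thick and 29 mm long with a tapered foot, round head 16 mm thick and 24 mm high above it. Origin: centre of the foot; z along the pin up to the head. Head underside 29 mm and top 53 mm from the origin. Seated, its foot is 2.5 mm above the desk.
- pin_holder: Blue fixed block, 46 x 46 x 34 mm, with a 10.5 mm vertical hole in the middle of its top in which the pin stands, the head resting on the block. Origin: centre of its underside on the desk.
- microscope: White microscope standing fixed on the desk between mould and cover, a tall obstacle (428 mm high): from its origin (centre of its underside) it reaches about 145 mm towards the robot, 190 mm away from it and 120 mm to either side. Hands that go from one side to the other must pass in front of it, nearer the robot.
- specimen_cup: Clear plastic specimen cup, 67 mm wide, 68 mm high, bystander. Origin: centre of its underside.
- dropper_iodine: Amber dropper bottle with a red teat, 34 mm wide, 102 mm high, bystander. Origin: centre of its underside.
- coverslip_box: Small blue and white box, 38 x 63 x 22 mm, bystander. Origin: centre of its underside.

How it is judged:
On the way, in this order (a step that is already met when the one before it is completed fails the run):
1. the pin is through fork and lug, its head seated on the fork (horizontal distance between pin and fork_hole below 0.003 m and z of pin in the frame of mould_base between -0.002 and 0.0045 m and angle between pin's own z axis and vertical below 0.12 rad), for 0.2 s.
2. the cover is on both dowels, the right way round (horizontal distance between cover_big_hole and big_dowel below 0.003 m and horizontal distance between cover_small_hole and small_dowel below 0.003 m and angle between the z axis of cover_half and the z axis of lower_half, either way round below 0.08 rad and z of cover_half in the frame of lower_half below 0.037 m), for 0.1 s.
At the end, for the whole second after the job is handed in: Pin in the fork hole (3 mm, 0.12 rad), head within 2 mm of the fork; each cover hole within 3 mm of its own dowel, parallel to 0.08 rad, gap under 1 mm, frame in by over 2 mm, over 8 N between the halves, robot still holding it down through the last second (all of step 1 and horizontal distance between cover_big_hole and big_dowel below 0.003 m and horizontal distance between cover_small_hole and small_dowel below 0.003 m and angle between the z axis of cover_half and the z axis of lower_half, either way round below 0.08 rad and z of cover_half in the frame of lower_half between 0.028 and 0.031 m and value of joint seal_frame above 0.002 m and contact force between cover_half and lower_half above 8 N and contact force between any of the fingers, the arm and cover_half above 2 N); the arm keeps its last pose, push and grip.
It fails at once if the specimen cup is pushed away or tipped (distance of specimen_cup from where it was at the start of the episode above 0.03 m or angle between specimen_cup's own z axis and vertical above 0.4 rad).
It fails at once if the dropper bottle is pushed away or tipped (distance of dropper_iodine from where it was at the start of the episode above 0.03 m or angle between dropper_iodine's own z axis and vertical above 0.4 rad).
It fails at once if the coverslip box is pushed away or tipped (distance of coverslip_box from where it was at the start of the episode above 0.03 m or angle between coverslip_box's own z axis and vertical above 0.4 rad).
It also fails if it takes over 64 s, if anything falls off the work surface, if the arm or the gripper's body presses on something with over 40 N, if the wrist force passes 120 N, or if a joint passes its speed limit or range.

## Working session

There is one attempt and no reset: what is moved stays moved. The work goes in short steps, each a Python script; the robot and the scene stay as the last script left them, time stands still between calls to the robot, and variables do not carry over. Pictures are saved under pics/ and viewed, at most 10 in all, crops included, and the job is handed in when it is done.

```bash
ls; mkdir -p pics; cat > h.py <<'E'
import numpy as np, cv2
from plant import *
def save(n,img): cv2.imwrite(f'pics/{n}.png',img[:,:,::-1])
def f_of(c): return c['image'].shape[0]/2/np.tan(np.radians(c['fovy'])/2)
E
python3 - <<'E'
from h import *
o=get_obs(); print({k:np.round(v,3) for k,v in o.items()})
s=read_camera('scene'); t=read_camera('top')
for c in (s,t): print(c['fovy'],c['cx'],c['cy'],c['R'].round(3).tolist(),c['t'].round(3), (-c['R'].T@c['t']).round(3))
np.savez('s0.npz',**s);np.savez('t0.npz',**t)
save('scene0',s['image']);save('top0',t['image'])
E
```

```text
pics
{'time_s': np.float64(0.0), 'qpos': array([ 1.579,  0.041,  0.084, -0.   , -1.616, -0.334]), 'qd': array([ 0.   ,  0.   ,  0.003, -0.   , -0.001, -0.001]), 'tau': array([-0.0000e+00, -3.6822e+01,  3.4743e+01,  6.9320e+00, -5.0000e-03,
        0.0000e+00]), 'tcp_pos': array([0.192, 0.568, 0.23 ]), 'orientation': array([ 0.987, -0.162, -0.   ,  0.001]), 'wrist_force': array([ 0.267,  0.289, -0.011]), 'ft_torque': array([-0.014,  0.039,  0.058]), 'grasp_force': np.float64(0.0), 'grip_width': np.float64(0.085)}
52.51945861257099 255.35938250864757 192.75185138509272 [[-0.721, -0.693, 0.008], [-0.488, 0.499, -0.716], [0.492, -0.52, -0.698]] [0.407 0.295 0.714] [0.086 0.506 0.707]
56.03539649372041 255.67960782722156 192.09144637454696 [[0.025, -1.0, -0.013], [-0.987, -0.023, -0.161], [0.161, 0.017, -0.987]] [0.021 0.568 0.931] [0.41  0.018 1.01 ]
```

View pics/scene0.png

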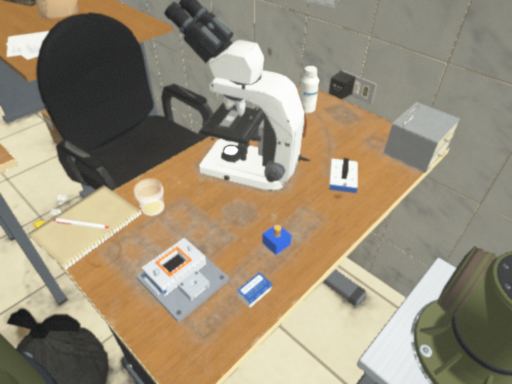

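View pics/top0.png

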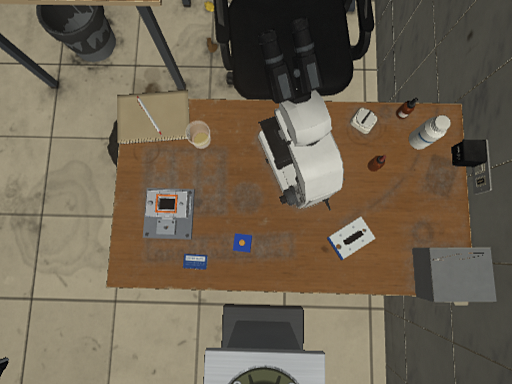

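The scene view shows the mould at (180,275), the pin in its blue holder at (277,236) and the cover by the wall at (344,175). In the top view (up is +x, left is +y) the mould is at (168,214) with its fork side towards the robot, the holder at (243,243), the box at (195,261), the cup at (198,134) and the cover at (350,238), its blue end lower left.

```bash
cat >> h.py <<'E'
def ray(c,px):
    "pinhole camera: origin, directions (world) for Nx2 pixels"
    px=np.atleast_2d(px).astype(float); f=f_of(c)
    d=np.c_[(px[:,0]-c['cx'])/f,(px[:,1]-c['cy'])/f,np.ones(len(px))]@c['R']
    return -c['R'].T@c['t'],d
def onplane(c,px,z):
    o,d=ray(c,px); return o+d*((z-o[2])/d[:,2])[:,None]
def blob(m,box=None,k=0):
    "largest component -> contour"
    m=m.astype(np.uint8)
    if box: b=np.zeros_like(m); x0,y0,x1,y1=box; b[y0:y1,x0:x1]=1; m=m*b
    cs,_=cv2.findContours(m,cv2.RETR_EXTERNAL,cv2.CHAIN_APPROX_NONE)
    return sorted(cs,key=cv2.contourArea)[::-1][k]
def hsv(c): return cv2.cvtColor(np.ascontiguousarray(c['image']),cv2.COLOR_RGB2HSV)
E
python3 - <<'E'
from h import *
t=dict(np.load('t0.npz')); H=hsv(t); h,s,v=[H[...,i].astype(int) for i in range(3)]
blue=(abs(h-112)<15)&(s>130); orange=(h<18)&(s>190)&(v>170); white=(s<50)&(v>170)
def rep(n,m,box,z):
    c=blob(m,box); r=cv2.minAreaRect(c); P=onplane(t,cv2.boxPoints(r),z)
    print(n,cv2.contourArea(c),np.round(r[0],1),'ctr',P.mean(0).round(4),'sides',np.linalg.norm(P[1]-P[0]).round(4),np.linalg.norm(P[2]-P[1]).round(4),'dir',np.degrees(np.arctan2(*(P[1]-P[0])[[1,0]])).round(1),np.degrees(np.arctan2(*(P[2]-P[1])[[1,0]])).round(1))
rep('holder',blue,(225,225,262,260),.034)
rep('frame',orange,(140,185,200,245),.045)
rep('cover',white|blue,(320,210,380,265),.016)
rep('coverblue',blue,(320,210,380,265),.016)
rep('box',blue|white,(175,248,215,275),.022)
rep('mouldblue',blue,(135,180,200,245),.042)
rep('gold',(abs(h-25)<9)&(s>90)&(v>140),(232,232,254,254),.058)
crop=lambda x,y,w:cv2.resize(t['image'][y:y+w,x:x+w],(400,400),interpolation=cv2.INTER_CUBIC)
save('crops',np.hstack([crop(135,180,70),crop(315,205,70)]))
E
```

```text
holder 254.0 [242.  242.5] ctr [0.4316 0.0678 0.034 ] sides 0.0443 0.0461 dir -4.4 -94.9
frame 4.0 [175.5 203. ] ctr [0.5326 0.2505 0.045 ] sides 0.0027 0.0437 dir -88.7 -176.5
cover 974.0 [351.  237.8] ctr [ 0.4523 -0.2281  0.016 ] sides 0.1112 0.0699 dir -56.5 -147.9
coverblue 17.0 [334.7 247.7] ctr [ 0.4244 -0.1834  0.016 ] sides 0.0051 0.0669 dir -56.5 -147.0
box 226.5 [194.6 261. ] ctr [0.3792 0.1947 0.022 ] sides 0.0352 0.062 dir -0.1 -91.8Traceback (most recent call last):
  File "<stdin>", line 12, in <module>
  File "<stdin>", line 5, in rep
  File "h.py", line 17, in blob
    return sorted(cs,key=cv2.contourArea)[::-1][k]
           ~~~~~~~~~~~~~~~~~~~~~~~~~~~~~~~~~~~~^^^
IndexError: list index out of range
```

```bash
cat >> h.py <<'E'
from scipy.spatial.transform import Rotation as Ro
def down(a): return [np.cos(a/2),np.sin(a/2),0,0]   # tool x axis at yaw a, z down
def wrist(name=None):
    o=get_obs(); c=read_camera('wrist'); T=np.eye(4); T[:3,:3]=Ro.from_quat(o['orientation']).as_matrix(); T[:3,3]=o['tcp_pos']
    c['T']=T@c['mount']
    if name: save(name,c['image']); np.savez(name+'.npz',**c)
    return c
def wplane(c,px,z):
    "fisheye pixels onto plane z"
    px=np.atleast_2d(px).astype(float); f=f_of(c); u=px-[c['cx'],c['cy']]; r=np.linalg.norm(u,axis=1)+1e-9
    d=np.c_[u/r[:,None]*np.sin(r/f)[:,None],np.cos(r/f)]@c['T'][:3,:3].T; o=c['T'][:3,3]
    return o+d*((z-o[2])/d[:,2])[:,None]
E
python3 - <<'E'
from h import *
t=dict(np.load('t0.npz')); f=f_of(t); z=t['z_map']
v,u=np.mgrid[:384,:512]; P=np.stack([(u-t['cx'])/f*z,(v-t['cy'])/f*z,z],-1)
W=(P-t['t'])@t['R']; m=(W[...,2]>.03)&(z>0)&(u>250)&(u<350)&(v<225)&(v>120)
print('micro min x',np.percentile(W[m][:,0],[.2,1,5]),'y',W[m][:,1].min(),W[m][:,1].max())
movep([0.50,0.27,0.26],down(-0.0)); print(get_obs()['time_s'],get_obs()['qpos'].round(2))
c=wrist('w_mould'); print(c['mount'].round(3).tolist(),c['fovy'],c['cx'],c['cy'])
E
```

```text
micro min x [0.52540646 0.52815699 0.53772803] y -0.16564478725750972 0.031405850036158034
1.6833 [ 0.85 -0.04  0.06 -0.   -1.67  0.72]
[[0.001, -0.949, -0.315, 0.082], [1.0, 0.001, 0.001, -0.001], [-0.0, -0.315, 0.949, -0.143], [0.0, 0.0, 0.0, 1.0]] 65.70646984690485 259.3012936587548 190.4541472176683
```

View pics/w_mould.png

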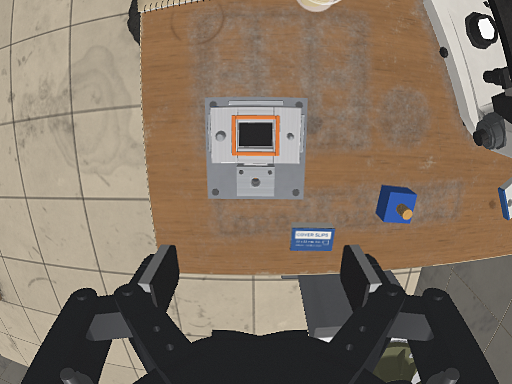

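The wrist view shows the mould square on: the orange frame about (256,135), dowels at (221,136) and (290,136), fork hole at (256,182), and the pin head at (405,212). I'll measure these, then look at the pin from close by.

```bash
cat > m.py <<'E'
from h import *
def mould(c):
    g=c['image']; H=hsv(c); h,s,v=[H[...,i].astype(int) for i in range(3)]
    fr=blob((h<18)&(s>150)&(v>150)); r=cv2.minAreaRect(fr); P=wplane(c,cv2.boxPoints(r),.045)
    print('frame',np.round(r[0],1),P.mean(0).round(4),[np.linalg.norm(P[i+1]-P[i]).round(4) for i in (0,1)],np.degrees(np.arctan2(*(P[1]-P[0])[[1,0]])).round(2))
    return P.mean(0)
def circ(c,px,z,rad,dark=True,n=''):
    "dark/bright round blob near px by Otsu in a window"
    x,y=np.round(px).astype(int); g=cv2.cvtColor(np.ascontiguousarray(c['image']),cv2.COLOR_RGB2GRAY)[y-rad:y+rad+1,x-rad:x+rad+1]
    _,b=cv2.threshold(g,0,255,(cv2.THRESH_BINARY_INV if dark else cv2.THRESH_BINARY)+cv2.THRESH_OTSU)
    nn,l,st,ct=cv2.connectedComponentsWithStats(b); k=1+np.argmax(st[1:,4]); q=ct[k]+[x-rad,y-rad]
    p=wplane(c,q,z)[0]; e=wplane(c,[q,q+[1,0]],z); print(n,q.round(1),p.round(4),'diam',(2*np.sqrt(st[k,4]/np.pi)*np.linalg.norm(e[1]-e[0])).round(4)); return p
E
python3 - <<'E'
from m import *
c=dict(np.load('w_mould.npz'))
mould(c); circ(c,(256,182),.0315,6,n='hole'); circ(c,(221,136),.056,7,n='big'); circ(c,(290,136),.056,6,n='small')
H=hsv(c); h,s,v=[H[...,i].astype(int) for i in range(3)]
b=blob((abs(h-20)<10)&(s>110)&(v>110),(385,190,425,230)); m=cv2.moments(b); q=[m['m10']/m['m00'],m['m01']/m['m00']]; print(q,cv2.contourArea(b))
p=wplane(c,q,.058)[0]; print('pin',p)
movep([0.425,0.068,0.17],down(0)); print(get_obs()['time_s'])
c=wrist('w_pin')
E
```

```text
frame [255. 135.] [0.5328 0.2767 0.045 ] [np.float64(0.0492), np.float64(0.055)] -0.94
hole [255.1 181.8] [0.4697 0.2768 0.0315] diam 0.0118
big [220.4 134.1] [0.5358 0.3172 0.056 ] diam 0.0099
small [289.6 135.2] [0.5344 0.2359 0.056 ] diam 0.0073
[406.76533333333333, 213.68533333333332] 62.5
pin [0.43328607 0.068542   0.058     ]
2.6583
```

View pics/w_pin.png

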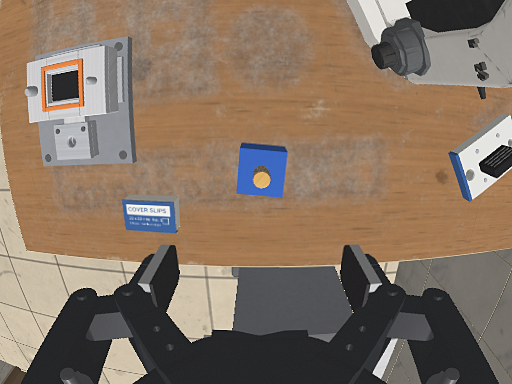

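The pin head's lit top disc is at (262,180), with the darker side above it, on the holder's centre. I'll measure the disc on the plane z = 58 mm and grasp.

```bash
python3 - <<'E'
from m import *
c=dict(np.load('w_pin.npz')); H=hsv(c); h,s,v=[H[...,i].astype(int) for i in range(3)]
b=blob((h<40)&(h>8)&(s>90)&(v>200),(240,155,285,200)); (q,r)=cv2.minEnclosingCircle(b); p=wplane(c,q,.058)[0]
e=wplane(c,[q,np.add(q,[r,0])],.058); print(q,r,p.round(4),'r',np.linalg.norm(e[1]-e[0]))
b=blob((abs(h-112)<15)&(s>130),(230,130,295,205)); R=cv2.minAreaRect(b); print('holder',R, wplane(c,R[0],.03))
assert abs(p[0]-.433)<.006 and abs(p[1]-.068)<.005
movep([p[0],p[1],.12],down(0)); move_linear([p[0],p[1],.039],.1,contact_N=8)
print(get_obs()['tcp_pos'],get_obs()['wrist_force'])
gripper_close(); o=get_obs(); print(o['grip_width'],o['grasp_force'],o['tcp_pos'],o['wrist_force'],o['time_s'])
E
```

```text
(261.1875, 179.5) 8.202853202819824 [0.4327 0.068  0.058 ] r 0.007353567081179535
holder ((261.18853759765625, 169.92623901367188), (47.078582763671875, 50.51893997192383), 5.19442892074585) [[0.43439781 0.06780495 0.03      ]]
[0.43323241 0.06815271 0.03989467] [0.16309369 0.05764401 0.63611211]
0.012297702400672395 58.48073065280914 [0.43289239 0.06801193 0.03928454] [ 0.47265579 -0.57724933  0.91850796] 4.65
```

```bash
python3 - <<'E'
from m import *
o=get_obs(); p=o['tcp_pos']
move_linear([p[0],p[1],.12],.12); o=get_obs(); print(o['grip_width'],o['wrist_force'],o['grasp_force'],o['time_s'])
movep([.455,.2768,.13],down(0))
c=wrist('w_fork'); i=c['image']; 
mould(c)
s=read_camera('scene'); np.savez('s1.npz',**s)
save('fork',np.hstack([cv2.resize(i[100:340,130:390],(433,400)),cv2.resize(s['image'][180:330,90:230],(373,400))])[:600,:800]); print(get_obs()['time_s'])
E
```

```text
0.012893853857103616 [ 0.46408144 -0.20107654  0.19004289] 58.488773703575134 5.475
frame [260.5 100. ] [0.5328 0.2766 0.045 ] [np.float64(0.0562), np.float64(0.0494)] -89.85
6.425
```

View pics/fork.png

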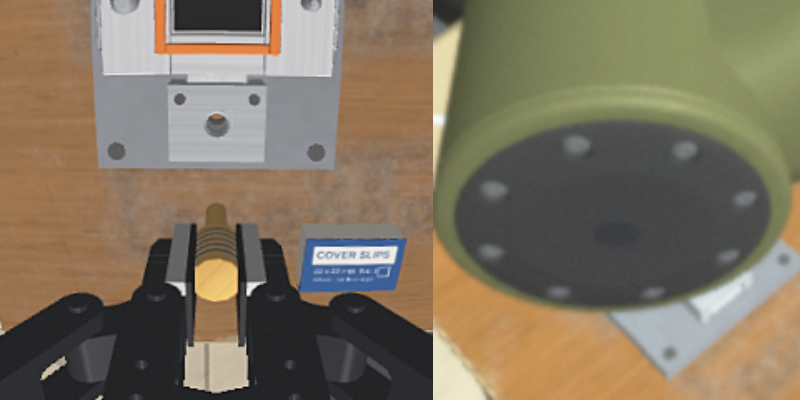

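The pin is held upright between the pads: head top at about pixel (260,269), foot near (260,224). The fork hole is clear at about (260,175) in the same column, and the arm blocks the scene camera's view. I'll measure hole, foot and head.

```bash
python3 - <<'E'
from m import *
from scipy.ndimage import binary_fill_holes
c=dict(np.load('w_fork.npz')); T=get_obs()['tcp_pos']; print(T)
g=cv2.cvtColor(np.ascontiguousarray(c['image']),cv2.COLOR_RGB2GRAY)
w=g[163:187,248:273]; print(np.median(w))
sat=hsv(c)[163:187,248:273,1]
b=blob(binary_fill_holes((w<np.median(w)-25)|(sat>70))); m=cv2.boundingRect(b); q=np.array([m[0]+(m[2]-1)/2+248,m[1]+(m[3]-1)/2+163])
print('hole',m,q); P=wplane(c,[q,q+[m[2]/2,0]],.0315); print(P[0].round(4),'diam',2*np.linalg.norm(P[1]-P[0]))
H=hsv(c); h,s,v=[H[...,i].astype(int) for i in range(3)]
brass=(h<40)&(h>8)&(s>90)
d=blob(brass&(v>190),(240,250,285,290)); q,r=cv2.minEnclosingCircle(d); print('head',q,r,wplane(c,q,T[2]+.019).round(4))
col=[(y,np.flatnonzero(brass[y,245:276]).min()+245,np.flatnonzero(brass[y,245:276]).max()+245) for y in range(216,260,3) if brass[y,252:268].any()]
print(col)
for z in (-.0343,-.0053): print(wplane(c,[[260.5,223],[260.5,240]],T[2]+z).round(4).tolist())
E
```

```text
[0.45508953 0.27599306 0.12990027]
177.0
hole (5, 5, 15, 15) [260. 175.]
[0.4699 0.2768 0.0315] diam 0.012592817258502855
head (259.2189025878906, 267.5273742675781) 14.351512908935547 [[0.4556 0.2776 0.1489]]
[(216, np.int64(245), np.int64(275)), (219, np.int64(245), np.int64(275)), (222, np.int64(245), np.int64(275)), (225, np.int64(245), np.int64(274)), (228, np.int64(248), np.int64(266)), (231, np.int64(253), np.int64(271)), (234, np.int64(253), np.int64(271)), (237, np.int64(250), np.int64(270)), (240, np.int64(248), np.int64(271)), (243, np.int64(248), np.int64(268)), (246, np.int64(248), np.int64(271)), (249, np.int64(248), np.int64(271)), (252, np.int64(248), np.int64(270)), (255, np.int64(249), np.int64(270)), (258, np.int64(247), np.int64(272))]
[[0.4553, 0.2767, 0.0956], [0.4427, 0.2766, 0.0956]]
[[0.4686, 0.2769, 0.1246], [0.4581, 0.2768, 0.1246]]
```

```bash
python3 - <<'E'
from m import *
tg=np.array([.4700,.2767])
movep([*tg,.085],down(0)); sleep(.3); p=get_obs()['tcp_pos']; print(p)
cmd=tg+(tg-p[:2])
move_linear([*cmd,.075],.1); sleep(.2); print(get_obs()['tcp_pos'],get_obs()['wrist_force'])
k=move_linear([*cmd,.055],.05,contact_N=6); o=get_obs(); print(k,o['tcp_pos'],o['wrist_force'])
if not k:
    k=move_linear([*cmd,.0345],.05,contact_N=15); o=get_obs(); print(k,o['tcp_pos'],o['wrist_force'],o['grip_width'])
print(o['time_s'])
E
```

```text
[0.47038646 0.27715073 0.08665349]
[0.46974285 0.27639255 0.07538169] [-0.35398534 -1.32822652  0.12141348]
False [0.46948679 0.27607799 0.05469728] [-0.41842849  0.45729007 -1.08505254]
True [0.46976637 0.27636376 0.03674365] [-1.98081541  0.33188918  5.01220345] 0.012729426493877235
8.4417
```

```bash
python3 - <<'E'
from m import *
open_gripper(); p=get_obs()['tcp_pos']; move_linear([p[0],p[1],.12],.12)
movep([.50,.277,.2],down(0)); sleep(.2); c=wrist('w_after'); mould(c); print(get_obs()['time_s'],c['T'][:3,3])
save('after',cv2.resize(c['image'][60:260,150:370],(660,600)))
E
```

```text
frame [260.  142.5] [0.5328 0.2765 0.045 ] [np.float64(0.0556), np.float64(0.0483)] -89.93
10.675 [0.58121547 0.27792841 0.34093805]
```

View pics/after.png

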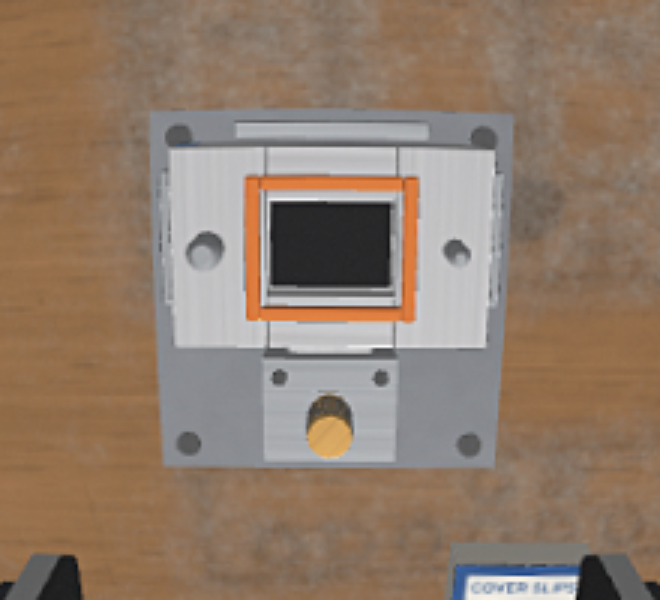

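The pin stands upright in the fork at crop (330,425), its head down on the leaf. The dowel tips are at crop (205,252) for the big one and (459,256) for the small. Next I'll compute the dowels and look at the cover from close by.

```bash
python3 - <<'E'
from m import *
c=dict(np.load('w_after.npz'))
P=wplane(c,[[205/3+150-.3,252/3+60-.3],[459/3+150-.3,256/3+60-.3]],.056); d=P[0]-P[1]
print(P.round(4),np.linalg.norm(d),'yaw',np.degrees(np.arctan2(-d[0],d[1])),'mid',P.mean(0))
H=hsv(c);h,s,v=[H[...,i].astype(int) for i in range(3)]
b=blob((h<40)&(h>8)&(s>100)&(v>190),(245,185,275,220)); q,r=cv2.minEnclosingCircle(b); print('pin top',q,r,wplane(c,q,.0555).round(4))
movep([.40,.10,.24],down(0.3)); 
a=np.radians(33.0)
movep([.452-.01*np.cos(a),-.228-.01*np.sin(a),.16],down(a)); sleep(.2)
c=wrist('w_cover'); print(get_obs()['time_s'],get_obs()['qpos'].round(2),get_obs()['tcp_pos'])
E
```

```text
[[0.5338 0.3174 0.056 ]
 [0.5326 0.2349 0.056 ]] 0.08252098748801955 yaw -0.8591276362351763 mid [0.53321716 0.27614975 0.056     ]
pin top (259.5, 205.5) 6.96429443359375 [[0.4693 0.277  0.0555]]
13.0667 [-0.08 -0.22 -0.29 -0.   -1.5   2.23] [ 0.44405382 -0.23269702  0.1603302 ]
```

View pics/w_cover.png

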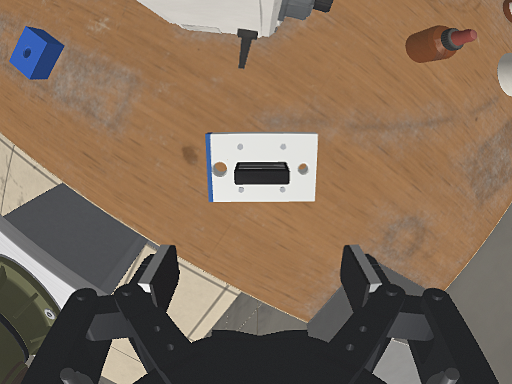

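The cover lies with its blue end to the left in the view: corners near (208,134)–(317,201), big hole (220,170), small hole (303,169) and rib along image x at (262,172). So the fingers must be turned 90° to close across the rib.

```bash
python3 - <<'E'
from m import *
c=dict(np.load('w_cover.npz')); H=hsv(c);h,s,v=[H[...,i].astype(int) for i in range(3)]
blue=(abs(h-112)<15)&(s>130); b=blob((((s<40)&(v>150))|blue),(195,120,330,215)); R=cv2.minAreaRect(b); P=wplane(c,cv2.boxPoints(R),.016)
print(R,P.mean(0).round(4),[np.linalg.norm(P[i+1]-P[i]).round(4) for i in (0,1)],[np.degrees(np.arctan2(*(P[i+1]-P[i])[[1,0]])).round(2) for i in (0,1)])
A=circ(c,(220,170),.016,10,n='big');B=circ(c,(303,169),.016,8,n='small'); d=A-B; print(np.linalg.norm(d),'mid',(A+B)/2,'yaw',np.degrees(np.arctan2(-d[0],d[1])))
E
```

```text
((261.0, 167.0), (68.0, 112.0), 90.0) [ 0.4537 -0.2281  0.016 ] [np.float64(0.1097), np.float64(0.071)] [np.float64(-56.82), np.float64(-143.88)]
big [217.6 169.4] [ 0.4285 -0.1924  0.016 ] diam 0.0166
small [302.7 168.8] [ 0.4757 -0.2635  0.016 ] diam 0.0108
0.08535732334826433 mid [ 0.45213607 -0.22798705  0.016     ] yaw 33.57823579102953
```

```bash
python3 - <<'E'
from m import *
a=np.radians(33.4-90); x,y=.4525,-.2280
movep([x,y,.12],down(a)); sleep(.2); p=get_obs()['tcp_pos']; e=np.array([x,y])-p[:2]; print(e)
k=move_linear([x+e[0],y+e[1],.021],.1,contact_N=8); o=get_obs(); print(k,o['tcp_pos'],o['wrist_force'])
gripper_close(); o=get_obs(); print(o['grip_width'],o['grasp_force'],o['tcp_pos'],o['wrist_force'])
move_linear([x,y,.15],.12); o=get_obs(); print(o['grip_width'],o['wrist_force'],o['time_s'])
movep([.41,-.03,.16],down(-1.2)); movep([.5328,.2765,.15],down(np.radians(-90.8))); sleep(.3)
o=get_obs(); print(o['grip_width'],o['wrist_force'],o['tcp_pos'],o['qpos'].round(2),o['time_s'])
c=wrist('w_hover'); s=read_camera('scene'); np.savez('s2.npz',**s); save('scene2',s['image'])
t=read_camera('top'); np.savez('t2.npz',**t)
save('hover',np.hstack([c['image'][60:330,110:410],s['image'][170:340,100:260].repeat(1,0)[:170].copy() if 0 else cv2.resize(s['image'][180:330,90:240],(270,270))]))
E
```

```text
[-3.14182397e-05  2.32114969e-06]
False [ 0.45300762 -0.22816161  0.02181885] [ 0.96997146  0.05857168 -0.20137437]
0.013042074692475362 59.31264817714691 [ 0.4525364  -0.22804461  0.02118608] [-0.94897556 -0.29272345  2.42379274]
0.012947139937492124 [ 0.81537579 -0.2594791  -3.18224944] 17.6917
0.0128663406943261 [ 0.07675796 -0.32284311 -2.76401811] [0.53293392 0.27590538 0.1505394 ] [ 0.81  0.05 -0.06  0.   -1.47 -0.83] 20.0667
```

View pics/hover.png

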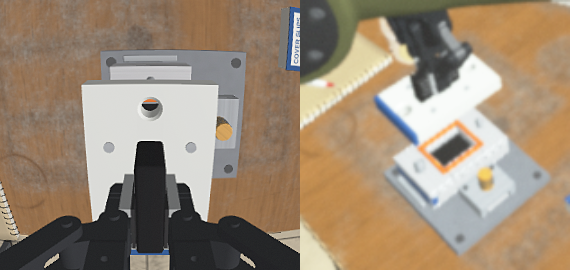

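The cover is held level over the mould, blue end away from the wrist camera, its 10 mm hole at crop (151,108), i.e. pixel (261,168). Both views show it parallel to the lower half. I'll check the hole's offset from the TCP and the lower half's position in this same view.

```bash
python3 - <<'E'
from m import *
c=dict(np.load('w_hover.npz')); T=get_obs()['tcp_pos']; zt=T[2]-.0212+.016; a=np.radians(-.8)
def proj(p):
    q=np.linalg.inv(c['T'])@[*p,1]; r=np.hypot(q[0],q[1]); th=np.arctan2(r,q[2]); return q[:2]/r*th*f_of(c)+[c['cx'],c['cy']]
g=cv2.cvtColor(np.ascontiguousarray(c['image']),cv2.COLOR_RGB2GRAY); H=hsv(c);h,s,v=[H[...,i].astype(int) for i in range(3)]
# hole on the cover top: non-white enclosed blob
w=np.s_[148:188,240:284]; b=blob(~((s[w]<40)&(g[w]>170)),None); 
m=cv2.boundingRect(b); print('hole box',m); q=np.array([m[0]+(m[2]-1)/2+240,m[1]+(m[3]-1)/2+148]); P=wplane(c,q,zt)[0]
print('hole',q,P.round(4),'diam x',np.linalg.norm(np.diff(wplane(c,[q,q+[m[2],0]],zt),axis=0)),'rel TCP',(P-T).round(4),'expected',(.042*np.sin(a),-.042*np.cos(a)))
# plate side edges at a few rows -> centreline x
for y in (150,190,210):
    r=np.flatnonzero((s[y]<40)&(g[y]>170)&(np.arange(512)>170)&(np.arange(512)<350)); E=wplane(c,[[r.min()-.5,y],[r.max()+.5,y]],zt); print(y,r.min(),r.max(),E.round(4).tolist(),'width',np.ptp(E[:,0]).round(4),'mid dx',(E[:,0].mean()-T[0]).round(4))
print('small dowel tip px pred',proj([.5327,.2345,.056]))
H2=hsv(c); pb=blob((h<40)&(h>8)&(s>100)&(v>190),(320,175,350,205)); q,r=cv2.minEnclosingCircle(pb); print('pin top',q,wplane(c,q,.0555).round(4),'pred',proj([.4697,.2769,.0555]))
print(g[125:150:1,251:272:2])
E
```

```text
hole box (12, 9, 21, 22)
hole [262.  167.5] [0.5316 0.2328 0.145 ] diam x 0.01081107156248523 rel TCP [-0.0012 -0.0435 -0.0052] expected (np.float64(-0.0005864115742441015), np.float64(-0.04199590600839078))
150 192 327 [[0.5677, 0.2228, 0.145], [0.4977, 0.2238, 0.145]] width 0.07 mid dx -0.0001
190 194 345 [[0.5683, 0.2445, 0.145], [0.4865, 0.2456, 0.145]] width 0.0817 mid dx -0.0054
210 196 323 [[0.5682, 0.256, 0.145], [0.4982, 0.257, 0.145]] width 0.07 mid dx 0.0004
small dowel tip px pred [259.62310787 143.05400027]
pin top (334.0, 192.0) [[0.4691 0.2772 0.0555]] pred [333.34527135 191.69874672]
[[101 103 104 103 101  90  91  92  92  94  94]
 [193 195 191 192 195 195 198 199 200 199 200]
 [204 204 204 205 205 205 206 207 207 208 208]
 [200 199 199 200 199 199 199 199 199 200 199]
 [195 195 195 195 195 196 195 196 196 196 197]
 [193 193 193 193 192 193 193 193 192 194 194]
 [191 191 191 191 191 192 192 192 192 192 192]
 [194 195 196 196 196 196 196 196 196 196 197]
 [195 195 196 196 196 195 196 196 197 197 196]
 [193 193 194 194 195 194 194 194 196 196 196]
 [195 196 196 198 201 201 197 195 196 196 196]
 [195 194 197 199 172 178 194 196 195 195 195]
 [194 194 196 169  99 126 169 195 194 194 195]
 [199 200 201 107 104 134 152 202 199 199 199]
 [168 167 167 110 127 139 143 170 168 168 169]
 [128 128 129 136 136 134 132 130 127 128 128]
 [133 132 133 133 134 134 134 133 134 133 134]
 [129 131 131 130 131 130 130 130 130 131 130]
 [142 141 141 141 142 142 142 141 142 141 141]
 [211 212 212 213 213 212 213 212 211 211 210]
 [224 224 224 224 224 225 225 225 225 226 226]
 [220 220 220 220 221 220 221 220 220 221 221]
 [220 219 219 220 220 220 220 220 219 220 220]
 [219 220 219 219 220 220 220 220 219 219 220]
 [219 220 220 219 220 219 219 219 220 219 220]]
```

```bash
python3 - <<'E'
from m import *
tg=np.array([.5328,.2776]); at=down(np.radians(-90.8))
move_linear([*tg,.09],.1); sleep(.3); p=get_obs()['tcp_pos']; cmd=tg+(tg-p[:2]); print(p)
move_linear([*cmd,.080],.05); sleep(.2); o=get_obs(); print(o['tcp_pos'],o['wrist_force'])
k=move_linear([*cmd,.0695],.04,contact_N=6); o=get_obs(); print(k,o['tcp_pos'],o['wrist_force'],o['ft_torque'],o['time_s'])
E
```

```text
[0.5329804  0.27776938 0.09058934]
[0.53276449 0.27751065 0.08023313] [-0.2133752   1.46479835 -2.08494625]
False [0.53242533 0.27721388 0.06897723] [-0.23921187 -0.12827092 -2.6738052 ] [-0.03028748  0.00616188 -0.01312375] 22.225
```

```bash
python3 - <<'E'
from m import *
sleep(.3); x,y=.5329,.2776
k=move_linear([x,y,.060],.03,contact_N=28); sleep(.5); o=get_obs(); print(k,o['tcp_pos'],o['wrist_force'],o['ft_torque'],o['grip_width'],o['grasp_force'],o['time_s'])
sleep(.5); print(get_obs()['wrist_force'])
E
```

```text
True [0.53308528 0.27774452 0.06384898] [-3.20091923 -0.1230948   5.53022287] [-0.1601497   1.06992413  0.01323842] 0.01255311235497162 59.98158931732178 23.3583
[-2.52819591 -0.38896853  5.77608529]
```

```bash
python3 - <<'E'
from m import *
x,y=.5328,.2776; z=get_obs()['tcp_pos'][2]
for i in range(14):
    z-=.0004; move_linear([x,y,z],.02); sleep(.25); o=get_obs(); F=o['wrist_force']; print(round(z,4),o['tcp_pos'].round(4),F.round(1),o['ft_torque'].round(2))
    if F[2]>28: break
sleep(.5); print(get_obs()['wrist_force'],get_obs()['time_s'])
c=wrist(); s=read_camera('scene')
save('closed',np.hstack([cv2.resize(c['image'][60:330,110:410],(440,400)),cv2.resize(s['image'][200:320,100:230],(360,400))]))
E
```

```text
0.0635 [0.5331 0.2777 0.065 ] [-4.5 -0.6  7. ] [-0.36  1.5   0.07]
0.0631 [0.5331 0.2778 0.0647] [-5.2 -1.5  7.6] [-0.46  1.58  0.06]
0.0627 [0.5332 0.2777 0.0644] [-4.3 -1.5  8. ] [-0.4   1.67  0.02]
0.0623 [0.5332 0.2777 0.0642] [-5.1 -2.   8.2] [-0.48  1.82  0.07]
0.0619 [0.5332 0.2777 0.0639] [-5.7  0.   9.3] [-0.54  1.93  0.03]
0.0615 [0.5332 0.2778 0.0636] [-5.9 -2.4  9. ] [-0.57  2.03  0.03]
0.0611 [0.5332 0.2777 0.0633] [-6.1 -1.2  9.6] [-0.61  2.14  0.08]
0.0607 [0.5332 0.2777 0.0633] [-7.  -2.1 11.2] [-0.71  2.53  0.07]
0.0603 [0.5332 0.2777 0.0633] [-8.3 -2.9 12.6] [-0.82  2.86  0.04]
0.0599 [0.5332 0.2777 0.0632] [-9.6 -3.  14.9] [-0.88  3.26  0.07]
0.0595 [0.5332 0.2777 0.0632] [-10.3  -4.3  16. ] [-1.04  3.62  0.01]
0.0591 [0.5332 0.2777 0.0632] [-11.8  -3.2  18.9] [-1.16  4.07  0.03]
0.0587 [0.5332 0.2777 0.0632] [-12.8  -4.4  20.3] [-1.24  4.42  0.06]
0.0583 [0.5332 0.2777 0.0632] [-13.5  -4.   21.5] [-1.36  4.82 -0.06]
[-13.84861962  -3.97467169  22.26075476] 31.3583
```

View pics/closed.png

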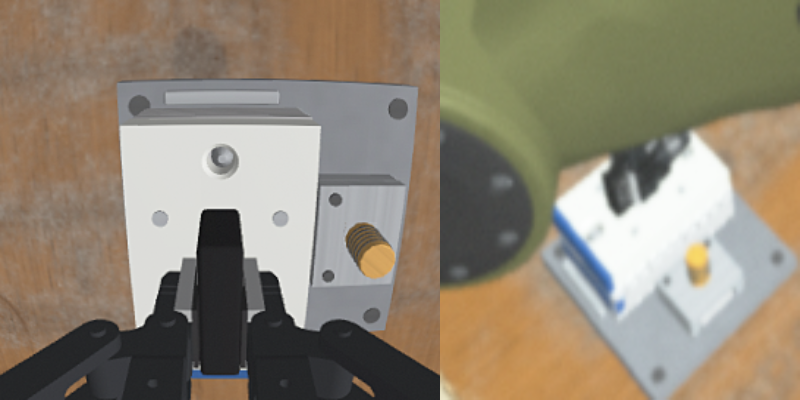

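The stop is hard at TCP z = 63.2 mm, the predicted closed height. The small dowel is centred in its hole (crop 221,158), the blue ends match, there is no visible gap, and the pin is seated. The push of about 25 N leaves about 13 N on the parting face, so I'm handing in.

```bash
python3 -c "
from plant import *
print(close_job())"
```

```text
the job is handed in; nothing more can be done
None
```

The job is handed in: the pin is seated in the fork, and the cover is on both dowels (blue over blue) and still held shut at the closed height with about 25 N; the judge gave no verdict.

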